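# Put the polishing spindle's gearbox into third

### The job

The gear lever of the polishing spindle stands somewhere in the left-hand slot of its gate. Pushing the knob gently with the fingertips, never gripping it, bring the lever to the cross channel, take it across to the right past the middle slot and push it forward (away from the robot) fully home in the third slot, then move clear. Do not dip into the middle slot or into the near half of the third slot on the way, and leave the tape, the screwdriver and the glue bottle where they are.

Things in the scene. Friction and masses are not known exactly. Their poses are not given: they have to be found in the camera images.
- gearbox: Grey gearbox of a polishing spindle, screwed on a plywood board (295 x 350 x 18 mm, fixed). Housing 170 (x) x 160 (y) x 64 mm, turret 94 mm square on it carrying the gate plate. A felt wheel 88 mm across sticks out on the left to y = 125 mm, top at z = 96 mm. Origin: centre of the housing's underside, on the board, 18 mm above the bench; x forward along the slots, away from the robot within 0.3 rad, y left, z up.
- gate (a point): Centre of the top of the flat aluminium gate plate (104 x 104 x 6 mm), 100 mm above the gearbox's origin, axes as the gearbox. Three slots along x, 14 mm wide, 53 mm long, at y = +22 (first, left; one brass pip beyond its far end), 0 (middle; two pips), -22 mm (third, right; three pips), joined by a cross channel along y, 14 mm wide, at x = 0.
- knob (a point): Centre of the black upright round lever knob, 34 mm across, 46 mm tall, on an 8 mm stick that tilts about a pivot at (0, 0, 20 mm) of the gearbox. With a = lever_across, b = lever_forward it lies, in the gearbox frame, at pivot + 150 mm * (sin b, -cos b sin a, cos b cos a). About 2 N at the knob moves it; no spring, it stays where left. Walls of the gate stop it.
- lever_across (a joint): Tilt of the lever across the gate, rad: -0.268 in the first (left) slot, 0 at the middle slot, +0.268 in the third (right) slot; play in a slot about 0.04 either way.
- lever_forward (a joint): Tilt of the lever forward, rad: 0 in the cross channel (play about 0.04 either way), about +0.27 fully home at the far end of a slot, about -0.27 at the near end.
- tape_roll: Roll of masking tape, 92 mm across, 24 mm high, lying on the board, flat left of the gearbox; bystander. Origin: centre of its underside.
- driver: Screwdriver with yellow handle, 172 mm long along its y, 25 mm thick, lying on the board, beyond the gearbox; bystander. Origin: underside, mid-length.
- glue: Small glue bottle, 34 mm across, 92 mm tall, standing on the board, at the near left corner of the gearbox; bystander. Origin: centre of its underside.

How it is judged:
At the end, for the whole second after the job is handed in: The lever rests in the far half of the third slot, home at its end to within about 7 mm at the knob (lever_forward over 0.22, lever_across over 0.2), and the tape, screwdriver and glue bottle are within 20 mm of where they began (value of joint lever_forward above 0.22 rad and value of joint lever_across above 0.2 rad and velocity of joint lever_forward between -0.02 and 0.02 rad/s and distance of each of tape_roll, driver, glue from where it was at the start of the episode below 0.02 m); the robot touches nothing.
It fails at once if the lever dips into the middle slot (more than half-way, either side) (value of joint lever_across between -0.13 and 0.13 rad and (value of joint lever_forward above 0.15 rad or value of joint lever_forward below -0.15 rad)).
It fails at once if the lever dips into the near half of the third slot (more than half-way) (value of joint lever_across above 0.13 rad and value of joint lever_forward below -0.15 rad).
It fails at once if the knob is gripped or forced (over 35 N from the fingers) (contact force between the fingers and lever_forward above 35 N).
It fails at once if a bystander is lifted or knocked away (distance of any of tape_roll, driver, glue from where it was at the start of the episode above 0.03 m).
It also fails if it takes over 48 s, if anything falls off the work surface, if the arm or the gripper's body presses on something with over 40 N, if the wrist force passes 120 N, or if a joint passes its speed limit or range.

### The arm

A 7-joint arm with a two-finger parallel gripper is mounted at the origin on a cart in front of the work surface, level with it; the furniture and walls round the work are solid. World frame = base frame: x ahead of the robot, y to its left, z up, the work surface at z = 0. Lengths are in m, angles in rad, forces in N, time in s.
With the tool pointing down it reaches from about 0.4 to 0.875 m from the base axis. Payload 6.5 kg.
Tool frame: the origin (TCP) lies at the very end of the fingers, on their centre line; the grasp point (between the pads) lies 19 mm behind it; y points along the fingers, z is the direction in which the jaws open and shut, and the axes are right-handed (so a half turn about y gives the same grasp; the last joint's range is limited). The gripper opens to 85 mm and grips with 20 to 120 N. Pads are 22 mm wide; open, the fingers measure 114 mm over their backs; the gripper's body (76 mm by 85 mm) begins 54 mm behind the grasp point. The pads swing forward as they close: fully open they stand 13 mm farther back than shut.
Start: joints at [-1.37, 0.536, -0.004, 1.538, 0.003, 1.067, -0.071], TCP at [0.171, 0.627, 0.231] pointing down, gripper open.
Joint ranges: [-2.7, 2.7], [-0.37, 2.16], [-1.27, 1.26], [0.24, 2.4], [-1.31, 4.45], [0.19, 1.91], [-2.76, 2.76]. Speed limits (rad/s): [2.39, 2.39, 3.14, 3.14, 3.14, 3.14, 3.14].

### API

Orientations are given as a rotation vector (axis times angle).
In Python, from cell import env, read_state, snapshot, outline_of, landmark_of gives the robot as it stands. Calls block until the motion is done:
- env.move_pose(position, orientation): joint-space move of the TCP to a pose.
- env.servo_line(position, orientation=None, v=0.15, f_stop=None): straight line of the TCP; orientation=None keeps the orientation; v is the mean speed in m/s. With f_stop (N) it stops when the force on the tool has changed by that much, and returns True; else False.
- env.movej(angles): joint-space move.
- env.set_gripper(opening, effort=None): finger opening in m; effort is the grip in N (None keeps the last); returns when the fingers have stopped.
- env.pause(seconds).
- env.ik(position, orientation): joint angles nearest the present ones, or None.
- read_state(): the state.
- snapshot(name): name is "side" or "top"; returns a dict with "color" (480x640x3 uint8, red, green, blue), "range_z" (480x640 float32, m along the optical axis (not along the pixel's ray), 0 where there is no reading), "mtx" (3x3 intrinsics, pixels), "k1" (the pictures are not rectified: a ray, as slopes to the right and down, at radius r is drawn at 1 + k1 r^2 times it, then the intrinsics apply), "rvec" (rotation vector, rad) and "tvec" (3), from world to camera coordinates, as OpenCV has them. Camera axes: x right, y down, z forward; pixel columns grow to the right and rows downward; lengths in m; the calibration is good to about 2 mm. A picture is of the moment at which its call begins.
A pose or a line that the arm cannot do raises env.PlanningError and nothing moves.
- env.sign_off(): hands the job in, once; it reports no verdict.
Trained networks look in the newest picture that a camera, given by its name, has taken for a name from the list of things; names that differ only in an ending like _2 or _b are one class to them, and where a whole thing is asked for, a point or a joint stands for the part that bears it (a point fixed in the world has none). Each returns a list of dicts, best first, with "conf" (0 to 1); they miss things now and then, are a little off and sometimes report something else, mostly with a low value. They report only what shows in the picture. A call takes as long as a camera call.
- outline_of(label, camera): "pixels" (480x640 bool, what is visible of it) and "rect" ([left, top, right, bottom] as shares, 0 to 1, of the picture: columns of its width, rows of its height, round what is visible of it).
- landmark_of(label, camera): "position" ([column, row] as shares, 0 to 1, of the picture: columns of its width, rows of its height: a listed point, or the origin of a listed thing).
The state is a dict: "t": time; "joint_pos": joint angles; "dq": joint speeds; "joint_torque": joint torques, N m; "ee_pos": TCP position; "tool_rot": TCP orientation; "force": force on the tool from outside, world axes, zero at the start; "wrist_torque": the same for the moment, N m; "opening": finger opening in m.
Only numpy, scipy, OpenCV 4.12 (cv2) and the standard library are available. Lean on these libraries where they do the work, as an engineer would, in place of code of your own. Each camera call takes 0.05 s, during which the arm holds its last target.

## Working session

There is one attempt and no reset: what is moved stays moved. The work goes in short steps, each a Python script; the robot and the scene stay as the last script left them, time stands still between calls to the robot, and variables do not carry over. Pictures are saved under pics/ and viewed, and the job is handed in when it is done.

```bash
mkdir -p pics; ls
cat > h.py <<'E'
import numpy as np, cv2
from cell import env, read_state, snapshot, outline_of, landmark_of
def save(s,n): cv2.imwrite('pics/'+n, cv2.cvtColor(s['color'],cv2.COLOR_RGB2BGR))
def ray(s,u,v):
    d=np.array([s['k1'],0,0,0,0],float)
    p=cv2.undistortPoints(np.array([[[u,v]]],float),s['mtx'],d)[0,0]
    R=cv2.Rodrigues(np.array(s['rvec'],float))[0]; t=np.array(s['tvec'],float).ravel()
    return R,t,np.array([p[0],p[1],1.])
def at_z(s,u,v,z):
    R,t,d=ray(s,u,v); c=-R.T@t; w=R.T@d
    return c+w*(z-c[2])/w[2]
def depth_pt(s,u,v):
    R,t,d=ray(s,u,v); return R.T@(d*s['range_z'][int(v),int(u)]-t)
def proj(s,P):
    q,_=cv2.projectPoints(np.array(P,float).reshape(-1,3),np.array(s['rvec'],float),np.array(s['tvec'],float),s['mtx'],np.array([s['k1'],0,0,0,0],float)); return q[:,0]
E
python3 - <<'E'
from h import *
for c in ('top','side'):
    s=snapshot(c); save(s,c+'0.png')
    R=cv2.Rodrigues(np.array(s['rvec'],float))[0]; print(c,-R.T@np.array(s['tvec']).ravel(),s['mtx'][0],s['k1'])
    for n in ('gearbox','gate','knob','tape_roll','driver','glue'):
        for l in landmark_of(n,c)[:2]:
            u,v=l['position'][0]*640,l['position'][1]*480
            z={'gearbox':.018,'gate':.118,'knob':.18}.get(n,.018)
            print(n,round(l['conf'],2),round(u),round(v),at_z(s,u,v,z).round(4),depth_pt(s,u,v).round(4))
st=read_state();print(st)
E
```

```text
pics
top [0.44562155 0.37919765 0.96672274] [575.53260799   0.         310.15546677] 0.02376717302644098
gearbox 0.68 361 267 [0.5423 0.3007 0.018 ] [0.5319 0.3091 0.1198]
gate 0.73 370 264 [0.5369 0.2962 0.118 ] [0.5394 0.2939 0.0948]
knob 0.65 345 275 [0.5147 0.337  0.18  ] [0.5124 0.3384 0.2066]
tape_roll 0.3 277 313 [0.4638 0.4383 0.018 ] [0.4625 0.434  0.087 ]
driver 0.97 342 181 [0.6882 0.3328 0.018 ] [0.6893 0.3325 0.0137]
glue 0.8 276 312 [0.4655 0.44   0.018 ] [0.464  0.4355 0.088 ]
side [ 0.22759972 -0.20132054  0.6284622 ] [520.21701771   0.         313.13097241] -0.15230627380240602
gearbox 0.74 332 332 [0.5391 0.3038 0.018 ] [0.508  0.2534 0.0789]
gate 0.73 332 288 [0.5352 0.2992 0.118 ] [0.5577 0.3358 0.0807]
knob 0.65 304 241 [0.5162 0.3477 0.18  ] [0.5067 0.3295 0.1949]
tape_roll 0.66 291 268 [0.5596 0.4853 0.018 ] [0.5187 0.4008 0.0931]
driver 0.68 396 290 [0.6904 0.3333 0.018 ] [0.6929 0.3362 0.0147]
glue 0.75 263 298 [0.4762 0.4347 0.018 ] [0.4708 0.4207 0.0314]
{'t': 0.7, 'joint_pos': array([-1.37020296,  0.53634815, -0.00440655,  1.5379011 ,  0.00258235,
        1.06729348, -0.07123674]), 'dq': array([-1.88358614e-03,  6.84467317e-05,  1.01945548e-03,  8.37764760e-04,
        3.21662754e-04,  2.87299726e-04,  1.27841328e-03]), 'joint_torque': array([-1.10421774e-03, -5.83209944e+01,  1.04678404e+00, -2.59396541e+01,
        1.23944390e-02,  1.80843621e-03,  6.16881735e-06]), 'ee_pos': array([0.17135601, 0.62700599, 0.23132302]), 'tool_rot': array([-1.56057633,  0.20941688, -0.20943836]), 'force': array([ 0.19151523, -0.18762929, -0.01256523]), 'wrist_torque': array([-0.03667454,  0.02540803,  0.0043177 ]), 'opening': 0.08548968182656351}
```

View pics/top0.png

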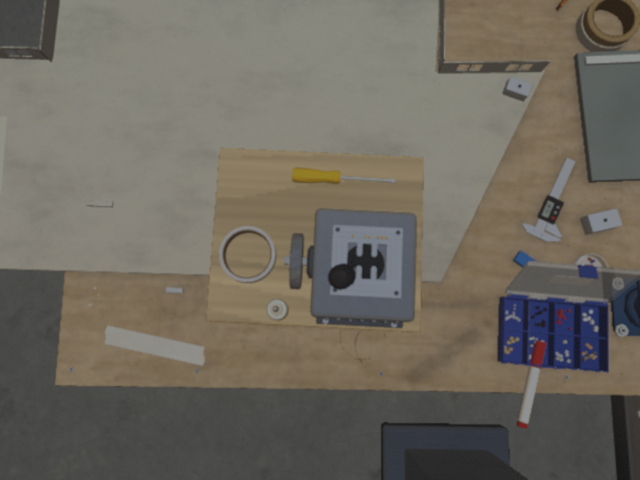

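View pics/side0.png

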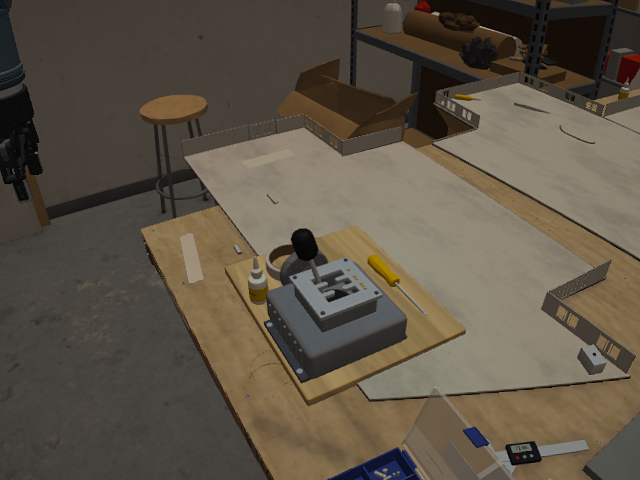

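The top view shows the knob at about (342,276), in the near half of the left slot. The gate is centred at about (367,263), with the glue at (277,310), the tape at (247,254) and the driver at (342,177). Next I'll refine the gate pose and the knob position.

Run:
```python
from h import *
def triang(a,ua,b,ub):
    A=[];B=[]
    for s,u in((a,ua),(b,ub)):
        R,t,d=ray(s,*u); c=-R.T@t; w=R.T@d; w/=np.linalg.norm(w); M=np.eye(3)-np.outer(w,w); A.append(M);B.append(M@c)
    return np.linalg.lstsq(np.vstack(A),np.hstack(B),rcond=None)
a=snapshot('top');
L={}
for n in('gate','knob','gearbox'): L[n]=[np.array(landmark_of(n,'top')[0]['position'])*[640,480]]
o=outline_of('knob','top')[0]; ys,xs=np.nonzero(o['pixels']);print('knob top outl',xs.mean(),ys.mean(),xs.min(),xs.max(),ys.min(),ys.max(),o['conf'])
zz=np.array([depth_pt(a,x,y) for x,y in zip(xs,ys)]);print('depth z pct',np.percentile(zz[:,2],[10,50,90]))
top=zz[zz[:,2]>np.percentile(zz[:,2],90)-.008];print('top centre',top.mean(0),top.min(0),top.max(0))
b=snapshot('side')
for n in L: L[n].append(np.array(landmark_of(n,'side')[0]['position'])*[640,480]); r=triang(a,L[n][0],b,L[n][1]); print(n,r[0],r[1])
# plate points from depth top cam
pts=np.array([[*depth_pt(a,u,v),u,v] for v in range(200,330) for u in range(300,425) if a['range_z'][v,u]>0])
for lo,hi in((.108,.128),(.07,.095)):
    q=pts[(pts[:,2]>lo)&(pts[:,2]<hi)]
    print(lo,len(q),np.median(q[:,2]),cv2.minAreaRect(q[:,:2].astype(np.float32)))
g=cv2.cvtColor(a['color'],cv2.COLOR_RGB2BGR)[195:335,285:435]
cv2.imwrite('pics/gate.png',cv2.resize(g,None,fx=5,fy=4.2,interpolation=cv2.INTER_CUBIC)[:600] if 0 else cv2.resize(g,None,fx=4,fy=4,interpolation=cv2.INTER_CUBIC))
```

```text
knob top outl 342.0589318600368 275.3996316758748 328 355 263 288 0.75
depth z pct [0.18770585 0.20018923 0.20413251]
top centre [0.51042381 0.34314704 0.20686785] [0.44562155 0.32786037 0.19623947] [0.52607029 0.37919765 0.96672274]
gate [0.54029357 0.30037056 0.11906373] [6.88338653e-07]
knob [0.5093076  0.33949396 0.18622014] [2.22642588e-06]
gearbox [0.53814694 0.29963675 0.02272392] [1.65263904e-05]
0.108 3500 0.11857839328904166 ((0.5423623919487, 0.32512733340263367), (0.1521284431219101, 0.10432334244251251), 87.96611785888672)
0.07 7267 0.0823773599151631 ((0.5401793122291565, 0.31174275279045105), (0.1821533590555191, 0.17348875105381012), 88.08287811279297)
```

View pics/gate.png

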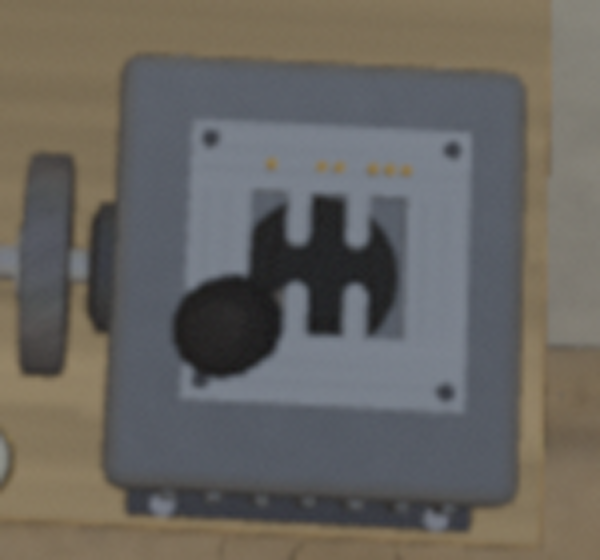

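Run:
```python
from h import *
a=snapshot('top')
C=np.array([[193,121],[471,132],[463,412],[180,398]])/4+[285,195]
P=np.array([at_z(a,u,v,.118) for u,v in C]);print(P,P.mean(0))
print(np.arctan2(*(P[0]-P[1])[[0,1]]),np.arctan2(*(P[3]-P[2])[[0,1]]), 'back->far',np.arctan2(*(P[0]-P[3])[[1,0]]),np.arctan2(*(P[1]-P[2])[[1,0]]))
S=np.array([at_z(a,u/4+285,v/4+195,.118) for u,v in [(210,137),(453,150),(445,392)]]);print(S,(S[0]+S[2])/2,np.arctan2(*(S[1]-S[2])[[1,0]]))
c=P.mean(0);
# knob model
for yaw in(-.035,-.05):
  R=np.array([[np.cos(yaw),-np.sin(yaw)],[np.sin(yaw),np.cos(yaw)]])
  k=R.T@(np.array([.5093,.3395])-c[:2]); print(yaw,k,'b',np.arcsin(k[0]/.15),'a',np.arcsin(-k[1]/.15))
```

```text
[[0.5937072  0.35081981 0.118     ]
 [0.59086702 0.24703913 0.118     ]
 [0.4868772  0.25128555 0.118     ]
 [0.49052965 0.3548532  0.118     ]] [0.54049527 0.30099942 0.118     ]
0.027360397266562912 0.03525165078342126 back->far -0.0390718809324084 -0.0408122875505508
[[0.58772057 0.34442602 0.118     ]
 [0.58397133 0.25382194 0.118     ]
 [0.49406939 0.25777831 0.118     ]] [0.54089498 0.30110217 0.118     ] -0.04397920950676657
-0.035 [-0.03252341  0.03738539] b -0.21855858292016847 a -0.2518912063645813
-0.05 [-0.03308051  0.03689335] b -0.2223647130962642 a -0.2485055286754732
```

The gate is at (0.5405, 0.3008) with yaw about -0.04. The knob has b≈-0.22, a≈-0.25. I'll push with the fingers part-open by about 20 mm and the jaw axis along the slots. That way the finger edges form a shallow notch that keeps the knob centred during the cross push.

```bash
cat >> h.py <<'E'
from scipy.spatial.transform import Rotation as Rot
YAW=-.039; G=np.array([.5405,.3008]); cy,sy=np.cos(YAW),np.sin(YAW)
RG=np.array([[cy,-sy],[sy,cy]])
def W(x,y,z): return np.array([*(G+RG@[x,y]),z])
def ori(sgn=1):
    z=np.array([cy,sy,0])*sgn; y=np.array([0,0,-1.]); return Rot.from_matrix(np.c_[np.cross(y,z),y,z]).as_rotvec()
def knob(name=None):
    a=snapshot('top'); o=outline_of('knob','top'); la=landmark_of('knob','top')
    b=snapshot('side'); lb=landmark_of('knob','side')
    if name: save(a,name+'_t.png'); save(b,name+'_s.png')
    for s,l in((a,la),(b,lb)):
        for q in l[:1]:
            p=at_z(s,q['position'][0]*640,q['position'][1]*480,.181)[:2]; k=RG.T@(p-G)
            print('knob gate xy',k.round(4),'conf',round(q['conf'],2),'b',np.arcsin(k[0]/.15).round(3),'a',np.arcsin(-k[1]/.15).round(3))
    st=read_state(); p=RG.T@(st['ee_pos'][:2]-G); print('t',st['t'],'tcp gate',p.round(4),st['ee_pos'][2].round(4),'F',st['force'].round(2),'op',st['opening'])
E
python3 - <<'E'
from h import *
knob()
for s in(1,-1):
    for p in [(-.095,.038,.158),(-.042,.038,.158),(0,.08,.158),(0,-.01,.158),(-.045,-.04,.158),(0.005,-.04,.158)]:
        q=env.ik(W(*p),ori(s)); print(s,p,None if q is None else np.round(q,2))
E
```

```text
knob gate xy [-0.0316  0.0382] conf 0.86 b -0.212 a -0.257
t 1.45 tcp gate [-0.3816  0.3116] 0.2313 F [-0.17 -0.49  0.49] op 0.08512279212524677
1 (-0.095, 0.038, 0.158) [-1.    0.5   0.35  1.85 -0.22  0.83 -0.58]
1 (-0.042, 0.038, 0.158) [-0.93  0.57  0.35  1.74 -0.24  0.88 -0.51]
1 (0, 0.08, 0.158) [-0.9   0.66  0.34  1.57 -0.25  0.95 -0.52]
1 (0, -0.01, 0.158) [-0.84  0.58  0.39  1.72 -0.27  0.89 -0.38]
1 (-0.045, -0.04, 0.158) [-0.88  0.5   0.41  1.86 -0.26  0.83 -0.37]
1 (0.005, -0.04, 0.158) [-0.82  0.57  0.42  1.75 -0.29  0.88 -0.32]
-1 (-0.095, 0.038, 0.158) [-0.5   0.5  -0.3   1.82  0.19  0.85  2.2 ]
-1 (-0.042, 0.038, 0.158) [-0.46  0.56 -0.3   1.71  0.2   0.9   2.27]
-1 (0, 0.08, 0.158) [-0.47  0.66 -0.31  1.54  0.23  0.98  2.26]
-1 (0, -0.01, 0.158) [-0.37  0.57 -0.27  1.69  0.19  0.91  2.38]
-1 (-0.045, -0.04, 0.158) [-0.37  0.49 -0.26  1.83  0.16  0.84  2.39]
-1 (0.005, -0.04, 0.158) [-0.33  0.56 -0.26  1.72  0.17  0.89  2.44]
```

Run:
```python
from h import *
env.set_gripper(.02)
env.move_pose(W(-.105,.038,.27),ori())
env.servo_line(W(-.105,.038,.16),v=.12)
knob('p1')
```

```text
knob gate xy [-0.0298  0.0368] conf 0.88 b -0.2 a -0.248
knob gate xy [-0.0324  0.0331] conf 0.92 b -0.218 a -0.223
t 4.85 tcp gate [-0.1048  0.0383] 0.1605 F [ 0.18 -0.08  0.03] op 0.020081971332646872
```

View pics/p1_s.png

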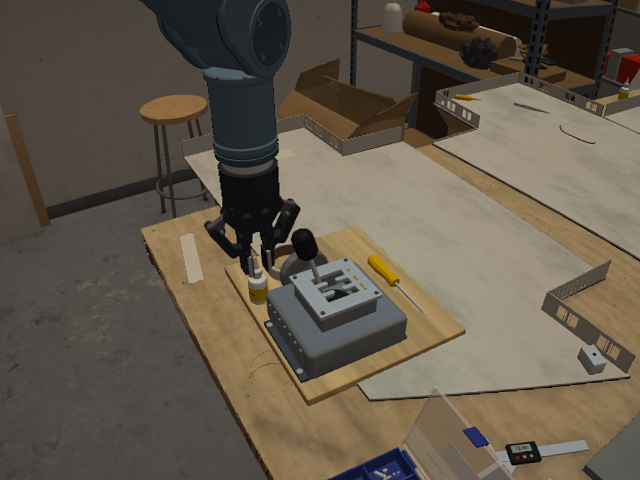

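View pics/p1_t.png

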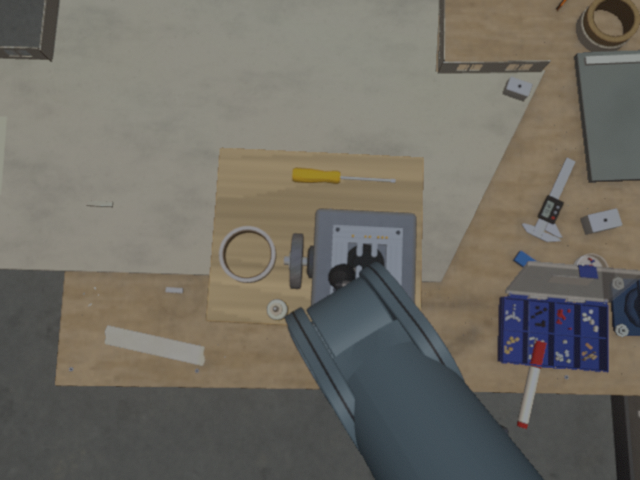

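Run:
```python
import cv2
a=cv2.imread('pics/p1_s.png')[180:310,190:340]; cv2.imwrite('pics/z1.png',cv2.resize(a,None,fx=4.5,fy=4.5,interpolation=2))
```

```text
(no output)
```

View pics/z1.png

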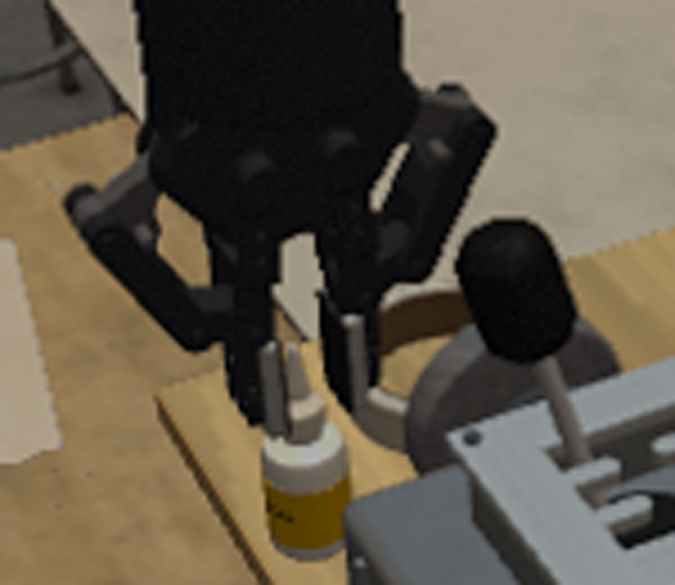

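The side view shows the finger backs are slim for about 40 mm above the tips, then bulge out at the linkage. So I'll keep the TCP at z≈0.18 for pushes with the finger backs. Now I'll push forward gradually.

Run:
```python
from h import *
env.servo_line(W(-.105,.038,.18),v=.1)
for x in(-.07,-.055):
    print(env.servo_line(W(x,.038,.18),v=.06,f_stop=12)); knob('p2_%d'%(-x*1000))
```

```text
False
knob gate xy [-0.0267  0.0395] conf 0.75 b -0.179 a -0.267
t 6.1833 tcp gate [-0.0702  0.038 ] 0.1799 F [-0.    0.25 -0.82] op 0.019629890057285295
False
knob gate xy [-0.0115  0.0425] conf 0.7 b -0.077 a -0.287
t 6.8333 tcp gate [-0.0549  0.0378] 0.18 F [-0.4  -0.06  0.02] op 0.01999766270372429
```

View pics/p2_55_s.png

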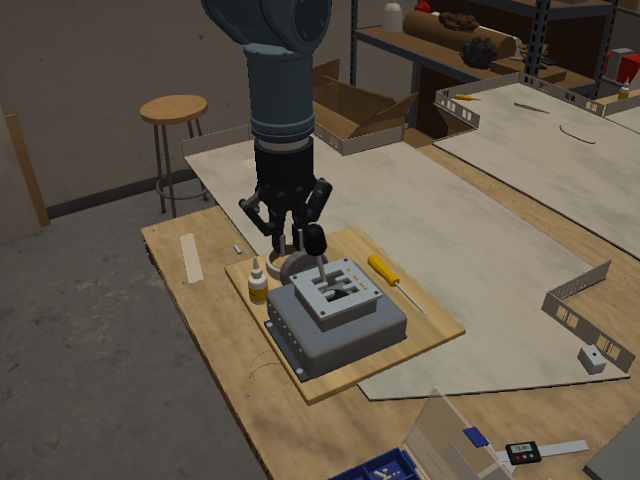

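Run:
```python
from h import *
print(env.servo_line(W(-.0435,.038,.18),v=.04,f_stop=12)); knob('p3')
a=cv2.imread('pics/p3_s.png')[180:310,240:390]; cv2.imwrite('pics/z3.png',cv2.resize(a,None,fx=4.5,fy=4.5,interpolation=2))
```

```text
False
knob gate xy [-0.0034  0.0373] conf 0.6 b -0.022 a -0.251
t 7.525 tcp gate [-0.0434  0.0378] 0.18 F [ 0.98  0.47 -0.17] op 0.019938821138184463
```

View pics/z3.png

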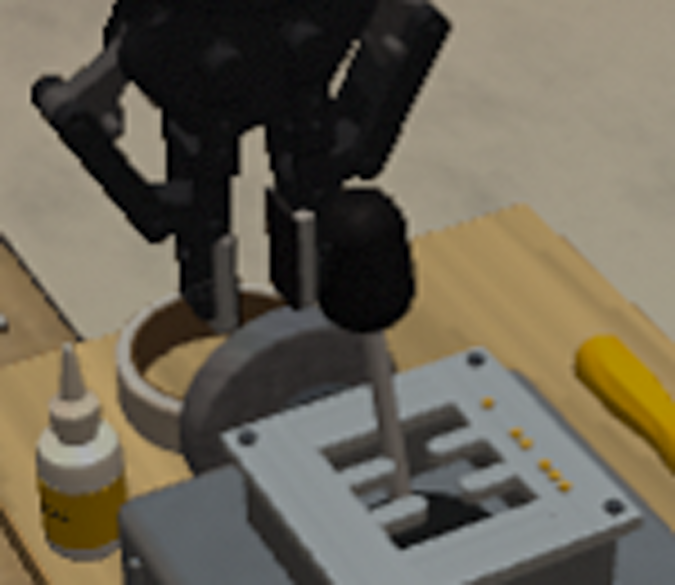

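View pics/p3_t.png

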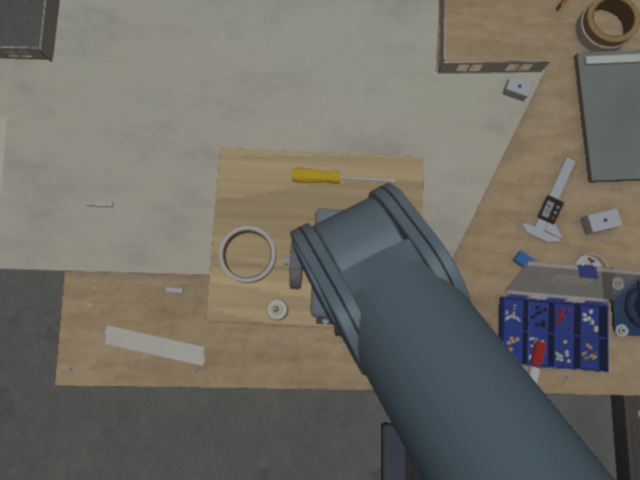

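Run:
```python
from h import *
print(env.servo_line(W(-.0412,.038,.18),v=.03,f_stop=12)); knob()
env.servo_line(W(-.075,.045,.18),v=.1)
env.servo_line(W(-.05,.11,.18),v=.15)
env.servo_line(W(0,.11,.165),v=.15)
knob('p4')
a=cv2.imread('pics/p4_s.png')[180:310,240:390]; cv2.imwrite('pics/z4.png',cv2.resize(a,None,fx=4.5,fy=4.5,interpolation=2))
```

```text
False
knob gate xy [-0.0063  0.0469] conf 0.75 b -0.042 a -0.318
t 8.025 tcp gate [-0.0413  0.038 ] 0.18 F [-1.57 -0.    1.22] op 0.019848593978044376
knob gate xy [0.104  0.0443] conf 0.65 b 0.766 a -0.3
knob gate xy [0.0005 0.0456] conf 0.59 b 0.004 a -0.309
t 9.8833 tcp gate [-0.0009  0.1105] 0.1654 F [ 0.08  0.09 -1.13] op 0.020210143439439613
```

View pics/z4.png

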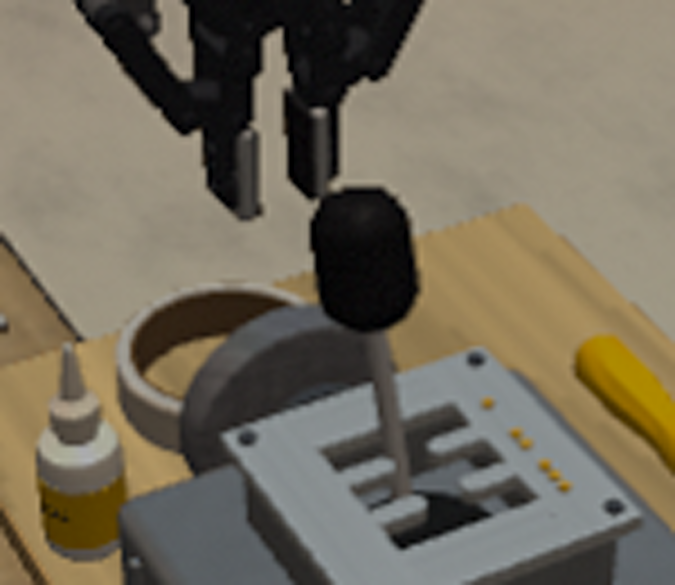

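View pics/p4_t.png

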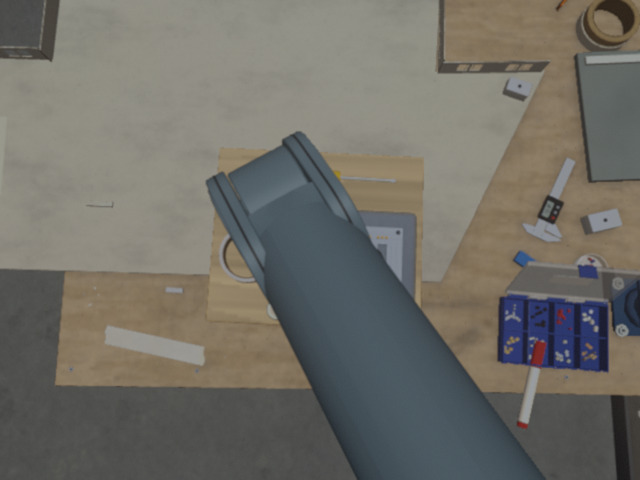

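```bash
cat >> h.py <<'E'
from scipy.optimize import least_squares
def kpos(a,b,L=.15):
    g=np.array([L*np.sin(b),-L*np.cos(b)*np.sin(a),.038+L*np.cos(b)*np.cos(a)]); return W(*g)
def cyl(a,b):
    th=np.linspace(0,2*np.pi,40); ax=(kpos(a,b)-kpos(a,b,0))/.15
    u=np.cross(ax,[0,1,0]);u/=np.linalg.norm(u);v=np.cross(ax,u); c=kpos(a,b)
    return np.array([c+h*ax+r*(np.cos(t)*u+np.sin(t)*v) for h,r in((-.023,.013),(-.015,.017),(.015,.017),(.023,.011)) for t in th])
def fit(s,cam='side'):
    o=[q for q in outline_of('knob',cam)][0]; m=o['pixels'].astype(np.uint8)
    M=cv2.moments(m,True); c0=np.array([M['m10'],M['m01']])/M['m00']
    def hullc(p):
        h=cv2.convexHull(proj(s,cyl(*p)).astype(np.float32)); M=cv2.moments(h); return np.array([M['m10'],M['m01']])/M['m00']
    r=least_squares(lambda p:hullc(p)-c0,[0,0],diff_step=1e-3); print(cam,'fit a,b',r.x.round(3),'res',r.fun.round(2),o['conf'],'area',m.sum(),cv2.contourArea(cv2.convexHull(proj(s,cyl(*r.x)).astype(np.float32)))); return r.x
E
python3 - <<'E'
from h import *
s=snapshot('side'); r=fit(s)
im=cv2.cvtColor(s['color'],cv2.COLOR_RGB2BGR)[180:310,240:390]; im=cv2.resize(im,None,fx=4.5,fy=4.5,interpolation=2)
def d(P,c):
    for p in proj(s,P): cv2.circle(im,tuple(int(x) for x in (p-[240,180])*4.5+2),2,c,-1)
d(cyl(*r),(0,0,255)); d([kpos(*r,L) for L in np.linspace(.08,.13,12)],(0,255,0))
for y in(-.022,0,.022):
    d([W(x,y+e,.118) for x in np.linspace(-.0265,.0265,15) for e in(-.007,.007)],(255,0,0))
cv2.imwrite('pics/f4.png',im)
E
```

```text
side fit a,b [-1.158  0.33 ] res [ 0. -0.] 0.81 area 861 508.634202580899
```

View pics/f4.png

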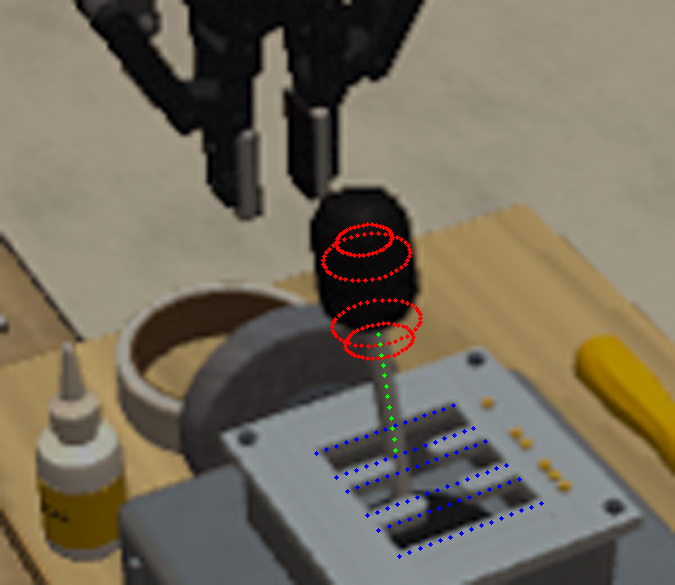

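The gate overlay fits the slots. The knob fit doesn't, because the outline includes the stick, so I'll mask to the dark knob pixels only.

```bash
sed -i "s/m=o\['pixels'\].astype(np.uint8)/m=(o['pixels']\&(s['color'].max(2)<60)).astype(np.uint8)/; s/\[0,0\],diff_step=1e-3/p0,diff_step=1e-2,bounds=([-.36,-.36],[.36,.36])/; s/def fit(s,cam='side')/def fit(s,cam='side',p0=(-.26,.01))/" h.py
cat >> h.py <<'E'
def overlay(s,r,name,box=(240,180)):
    x0,y0=box
    im=cv2.cvtColor(s['color'],cv2.COLOR_RGB2BGR)[y0:y0+130,x0:x0+150]; im=cv2.resize(im,None,fx=4.5,fy=4.5,interpolation=2)
    def d(P,c):
        for p in proj(s,P): cv2.circle(im,tuple(int(x) for x in (p-[x0,y0])*4.5+2),1,c,-1)
    d(cyl(*r),(0,0,255)); d([kpos(*r,L) for L in np.linspace(.08,.13,12)],(0,255,0))
    for y in(-.022,0,.022): d([W(x,y+e,.118) for x in np.linspace(-.0265,.0265,15) for e in(-.007,.007)],(255,0,0))
    cv2.imwrite('pics/'+name,im)
E
python3 - <<'E'
from h import *
s=snapshot('side'); r=fit(s); overlay(s,r,'f5.png')
E
```

```text
side fit a,b [-0.288 -0.003] res [0. 0.] 0.82 area 597 709.6268862704746
```

View pics/f5.png

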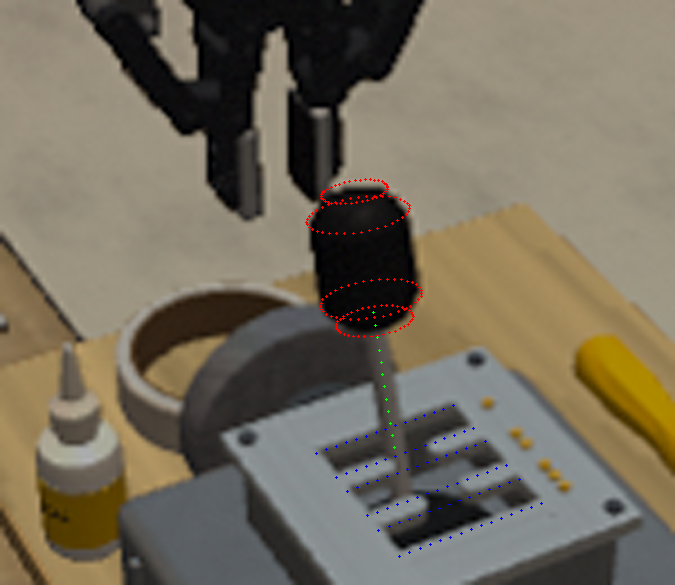

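The overlay now matches: a≈-0.28, b≈0, so the lever is in the cross channel. Next is the cross push to the right.

Run:
```python
from h import *
p=(-.27,0)
for y in(.068,.05,.03):
    hit=env.servo_line(W(0,y,.165),v=.05,f_stop=12); s=snapshot('side'); p=fit(s,p0=p); st=read_state(); print(y,hit,st['force'].round(1),(RG.T@(st['ee_pos'][:2]-G)).round(4),st['t'])
    if hit: break
overlay(s,p,'f6.png')
```

```text
side fit a,b [-0.26 -0.01] res [-0.  0.] 0.87 area 606 716.1172090035398
0.068 False [-0.6 -0.5  0.5] [-0.0002  0.0681] 11.175Traceback (most recent call last):
  File "<stdin>", line 4, in <module>
  File "h.py", line 39, in fit
    o=[q for q in outline_of('knob',cam)][0]; m=(o['pixels']&(s['color'].max(2)<60)).astype(np.uint8)
      ~~~~~~~~~~~~~~~~~~~~~~~~~~~~~~~~~~~^^^
IndexError: list index out of range
```

Run:
```python
from h import *
s=snapshot('side')
p=(-.2,0)
try: p=fit(s,p0=p)
except Exception as e: print(e)
print(read_state()['force'],read_state()['ee_pos']); overlay(s,p,'f6.png')
```

```text
side fit a,b [-0.164 -0.001] res [ 0. -0.] 0.81 area 635 733.2980091022328
[ 0.60204282 -0.54660503 -0.71288059] [0.54260883 0.35038701 0.16478824]
```

View pics/f6.png

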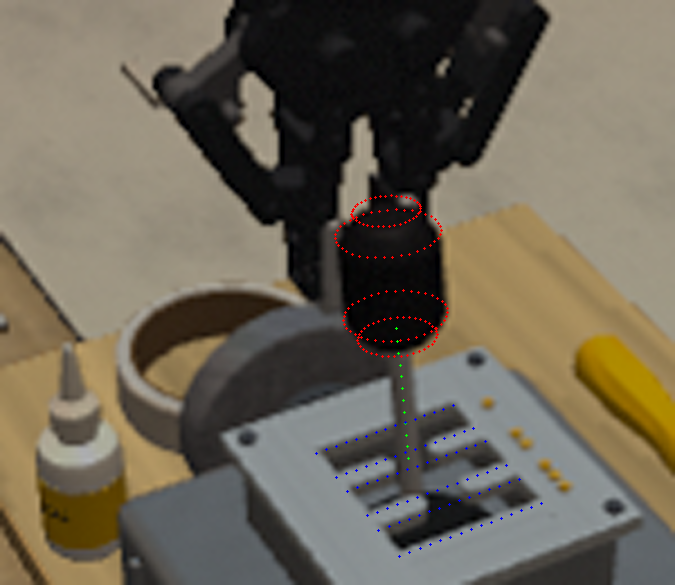

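The lever is tracking the channel well (a=-0.16, b≈0), so I'll continue.

Run:
```python
from h import *
p=(-.16,0)
for y in(.036,.022,.008,-.004,-.014):
    hit=env.servo_line(W(0,y,.165),v=.05,f_stop=12); s=snapshot('side')
    try: p=fit(s,p0=p)
    except IndexError: print('miss')
    st=read_state(); print(y,hit,st['force'].round(1),(RG.T@(st['ee_pos'][:2]-G)).round(4),st['t'])
    if hit or abs(p[1])>.08: break
overlay(s,p,'f7.png')
```

```text
side fit a,b [-0.065 -0.006] res [ 0. -0.] 0.82 area 662 745.1060254340991
0.036 False [-0.5  0.9  0.3] [0.0002 0.0355] 12.4167
side fit a,b [ 0.045 -0.017] res [-0. -0.] 0.57 area 704 748.7311492967419
0.022 False [ 0.4 -0.1  1. ] [0.0002 0.0215] 12.95
side fit a,b [ 0.142 -0.012] res [ 0. -0.] 0.79 area 698 745.4636965617537
0.008 False [-0.4 -0.2 -0.6] [0.0001 0.0076] 13.4833
side fit a,b [ 0.23  -0.016] res [ 0. -0.] 0.7 area 709 738.4134417367168
-0.004 False [ 0.4 -0.5 -0.6] [ 0.0002 -0.0043] 13.975
side fit a,b [ 0.298 -0.012] res [-0. -0.] 0.57 area 679 730.826035697246
-0.014 False [-0.  -0.5 -0.1] [ 0.0002 -0.0144] 14.425
```

View pics/f7.png

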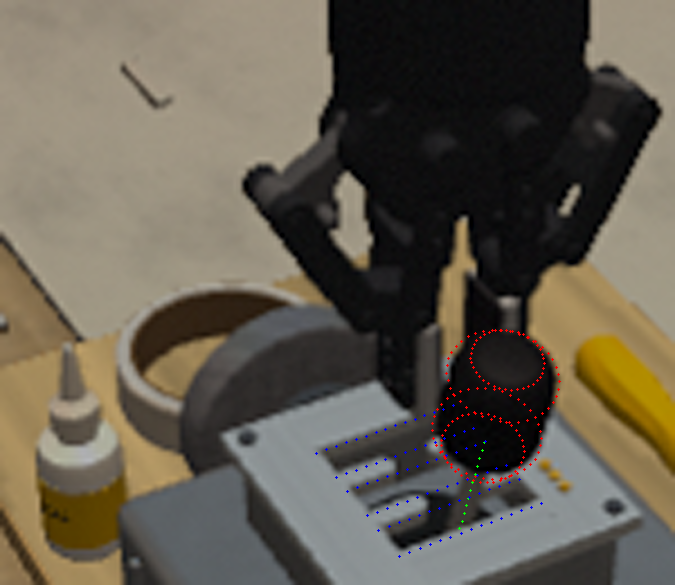

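The lever is in line with the third slot (a≈0.29, b≈-0.01). I'll go round behind the knob and push forward.

Run:
```python
from h import *
env.servo_line(W(0,.03,.18),v=.12)
env.servo_line(W(-.085,.03,.18),v=.15)
env.servo_line(W(-.085,-.041,.18),v=.15)
p=(.28,0); s=snapshot('side'); p=fit(s,p0=p)
for x in(-.05,-.035,-.02,-.008,.0,.006,.012):
    hit=env.servo_line(W(x,-.041,.18),v=.05,f_stop=8); s=snapshot('side')
    try: p=fit(s,p0=p)
    except IndexError: print('miss')
    st=read_state(); print(x,hit,st['force'].round(1),(RG.T@(st['ee_pos'][:2]-G)).round(4),st['t'])
    if hit: break
overlay(s,p,'f8.png',(260,180))
```

```text
side fit a,b [ 0.3   -0.014] res [-0. -0.] 0.9 area 663 730.3938679157291
side fit a,b [ 0.298 -0.011] res [-0.  0.] 0.82 area 649 730.9708602265455
-0.05 False [ 0.4 -0.9 -0.1] [-0.0504 -0.0409] 17.35
side fit a,b [0.303 0.039] res [-0. -0.] 0.7 area 590 737.4792252809275
-0.035 False [-0.6  1.2 -0.4] [-0.0349 -0.0412] 17.9
side fit a,b [0.3   0.135] res [0. 0.] 0.8 area 568 748.814969651401
-0.02 False [0.1 0.9 0.4] [-0.0197 -0.041 ] 18.45
side fit a,b [0.303 0.211] res [ 0. -0.] 0.82 area 557 754.2744000894018
-0.008 False [-0.5  0.5 -0.1] [-0.0076 -0.041 ] 18.9417
side fit a,b [0.305 0.259] res [0. 0.] 0.94 area 528 756.7582206025254
0.0 False [-0.4  0.4  0.2] [ 0.0003 -0.041 ] 19.35
side fit a,b [0.307 0.286] res [-0. -0.] 0.63 area 544 757.8458665749058
0.006 False [-3.3  0.9 -0.8] [ 0.0053 -0.0409] 19.7167
side fit a,b [0.305 0.294] res [0. 0.] 0.64 area 566 757.9682600356173
0.012 True [-5.4 -0.6  7.9] [ 0.0059 -0.0408] 20.025
```

View pics/f8.png

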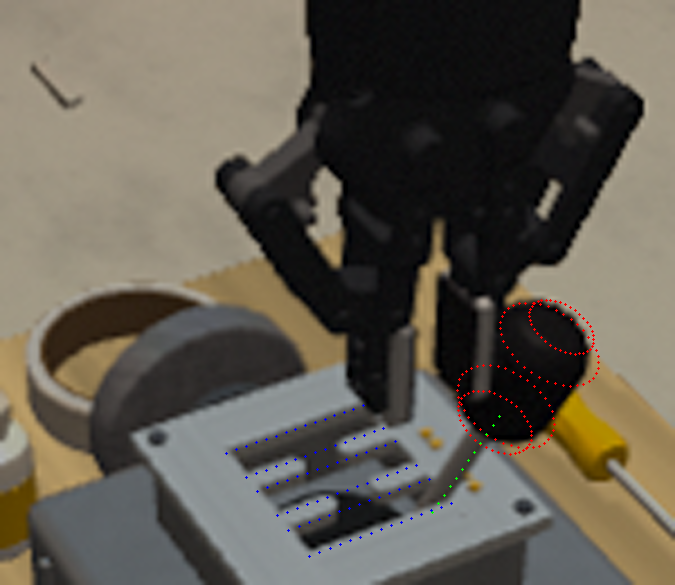

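The force rose at b≈0.28, so the lever is against the end of the slot. Now I'll back off and check.

Run:
```python
from h import *
env.servo_line(W(-.08,-.041,.18),v=.12)
env.servo_line(W(-.14,-.041,.30),v=.15)
st=read_state()
q=env.ik(W(-.16,-.3,.35),ori()); print(q is None)
if q is not None: env.movej(q)
s=snapshot('side'); p=fit(s,p0=(.28,.25)); overlay(s,p,'f9.png',(260,180))
a=snapshot('top'); save(a,'end_t.png')
for n in ('tape_roll','driver','glue','knob'):
    for l in landmark_of(n,'top')[:2]: print(n,round(l['conf'],2),(np.array(l['position'])*[640,480]).round(1))
print(read_state()['t'],read_state()['force'])
try: fit(a,'top',p0=(.28,.25))
except Exception as e: print(e)
```

```text
False
side fit a,b [ 0.36 -0.36] res [  7.19 -54.12] 0.46 area 1170 694.2149874446914
driver 0.97 [340.8 178.4]
glue 0.91 [276.5 313. ]
knob 0.62 [403.9 229.3]
23.3083 [ 0.75696818 -0.7294439  -0.47574251]
top fit a,b [0.303 0.282] res [-0.  0.] 0.85 area 616 708.6839724003803
```

View pics/f9.png

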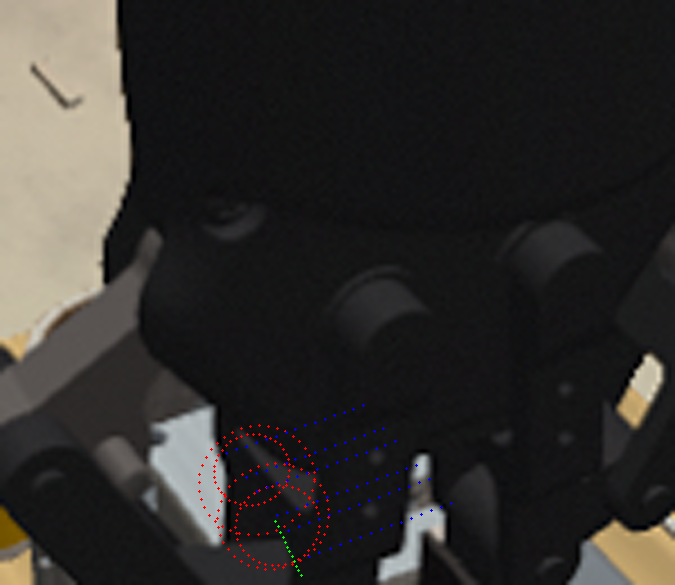

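View pics/end_t.png

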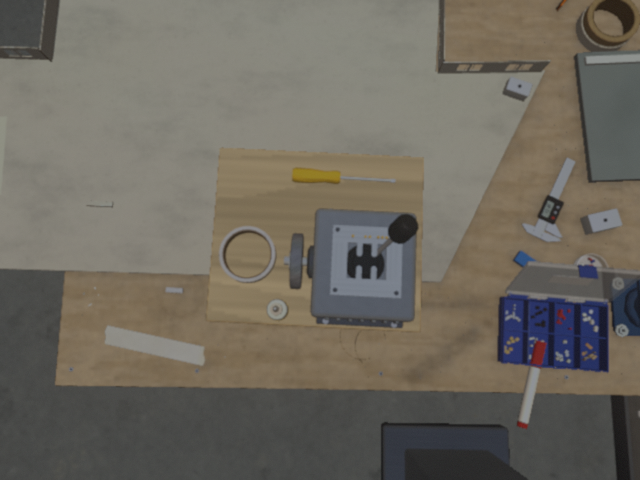

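The clear top view shows the knob at (403,228), which fits a=0.30, b=0.28: home in the third slot. The tape (247,254), driver and glue (277,310) haven't moved, and the arm is clear.

```bash
python3 -c "
from h import *
env.pause(.3); env.sign_off()"
```

```text
the job is handed in; nothing more can be done
```

The lever is home at the far end of the third slot, the arm is clear, and I handed the job in at about 24 s of the 48 s allowed.

**What I did:** I never gripped the knob. I kept the fingers about 20 mm apart and pushed it in three moves:
- **To the cross channel:** forward with the backs of the fingers.
- **Across to the right:** with the finger edges. The fitted lever_forward stayed within about 0.02 rad of zero past the middle slot.
- **Home:** forward along the third slot, stopping at an 8 N force rise when the lever met the end wall.

**Last checks:**
- **Lever:** the clear top view gave lever_across of about 0.30 and lever_forward of about 0.28. Both are above the required 0.20 and 0.22.
- **Bystanders:** the screwdriver and glue bottle landmarks stayed within a few pixels of where they began. The tape looked unmoved by eye.
- **Force:** the force readings after backing off were only sensor noise.

**Checks that failed or disagreed:**
- The final fit from the side camera was useless because the gripper blocked its view.
- The network didn't report the tape in the last top picture, and had misplaced it onto the glue bottle in the first one. Its position is therefore judged from the picture alone.
- The lever_across fit of about 0.30 is at the outer edge of the slot's play, so it may be off by about 0.02.

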